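# Lock the sensor carriage with its pin

### The arm

A 6-joint arm with a two-finger parallel gripper is mounted at the origin on the work surface. World frame = base frame: x ahead of the robot, y to its left, z up, the work surface at z = 0. Lengths are in m, angles in rad, forces in N, time in s.
With the tool pointing down it reaches from about 0.225 to 0.875 m from the base axis. Payload 3.4 kg.
Tool frame: the origin (TCP) lies at the very end of the fingers, on their centre line; the grasp point (between the pads) lies 19 mm behind it (grip_depth is the distance from the TCP to the grasp point, in m); x points along the fingers, z is the direction in which the jaws open and shut, and the axes are right-handed (so a half turn about x gives the same grasp; the last joint's range is limited). The gripper opens to 85 mm and grips with 20 to 120 N. Pads are 22 mm wide; open, the fingers measure 114 mm over their backs; the gripper's body (76 mm by 85 mm) begins 54 mm behind the grasp point. The pads swing forward as they close: fully open they stand 13 mm farther back than shut.
Start: joints at [-1.396, 0.276, 1.505, -0, 1.361, -0.121], TCP at [0.168, -0.55, 0.231] pointing down, gripper open.
Joint ranges: [-2.89, 2.89], [-0.75, 2.08], [0.22, 2.7], [-1.18, 4.32], [0.11, 2.71], [-2.7, 2.7]. Speed limits (rad/s): [2.57, 2.57, 3.14, 3.14, 3.14, 3.14].

### API

Orientations are given as a unit quaternion [w, x, y, z].
In Python, from rig import get_state, get_image, sign_off, grip_depth gives the robot as it stands. The module is installed in compiled form; this text tells all that it offers.
- The arm moves only by the tool arm_command, never from a script. Its argument "series" is a list of rows, each an object with "dp": the shift along the tool's x, y, z scaled (see below), a list of three; "angular": the turn, a rotation vector about the tool's x, y, z scaled (see below), a list of three; "gripper": the finger opening in mm, from 0 to 85.4. A call has exactly 8 rows; each row shifts and turns the pose as measured when the row begins, along the tool's axes as they then stand; what a row does not reach is not made up. The controller multiplies each number of a shift by 0.12 m and each number of a turn by 90 degrees. A row lasts 1/8 s, in which the tool goes at most 62.5 mm and 10.7 degrees, less where a joint would pass 70% of its speed; a pose out of reach is approached as far as the arm can. A call with a number of a shift or a turn outside -1 to 1 is refused whole. A call with a gripper value outside its range is refused whole. The fingers move at their own pace and stop on an object; "grip_force" is the grip in N (left out, the last holds). Time passes only in rows, so rows that do not move let the fingers close, or fill a call up. It gives the time, the measured TCP pose, the force and the opening at its end, in the units of the state.
- get_state(): the state, without advancing time (a new reading comes with each control period).
- get_image(name): name is "scene" or "side" or "wrist"; returns a dict with "image" (400x640x3 uint8, blue, green, red), "depth" (400x640 float32, m along the optical axis (not along the pixel's ray), 0 where there is no reading), "mtx" (3x3 intrinsics, pixels), "view" (4x4, takes a point from world to camera coordinates); the wrist camera has in their place "mount" (4x4, takes a point from camera to tool coordinates, whose origin is the TCP and whose axes are the tool frame's). Camera axes: x right, y up, looking along -z (the intrinsics and any distortion apply to the point x, -y, -z); pixel columns grow to the right and rows downward; lengths in m; the calibration is good to about 2 mm. A picture is of the moment at which its call begins: read the wrist's pose just before it.
- sign_off(): hands the job in, once; it reports no verdict.
The state is a dict: "clock": time; "qpos": joint angles; "qd": joint speeds; "effort": joint torques, N m; "position": TCP position; "ee_rot": TCP orientation; "contact_force": force on the tool from outside, world axes, zero at the start; "moment": the same for the moment, N m; "width": finger opening in m.
Only numpy, scipy, OpenCV 4.12 (cv2) and the standard library are available. Lean on these libraries where they do the work, as an engineer would, in place of code of your own. Each camera call takes 0.05 s, during which the arm holds its last target. There are 200 camera calls.

### The job

Slide the sensor carriage along its aluminium rail until the hole in its foot lies over the hole in the rail, then take the red-headed locking pin from the rack and push it down through both holes until its collar sits flat on the carriage foot. Leave the blue-headed pin in the rack, and let go of everything at the end.

Things in the scene. Friction and masses are not known exactly. Their poses are not given: they have to be found in the camera images.
- rail_hole (a point): Mouth centre of the 30 mm through hole in the fixed aluminium rail (400 x 90 mm, 45 mm high), on its top face, 45 mm above the bench, between yellow marks. x runs along the rail to its end 90 mm away, where a white plate stands 40 mm above the rail; z up. The teal sensor carriage slides on the rail along this x only, starts 50 to 105 mm short (push it to +x) and can go 30 mm too far.
- carriage_hole (a point): Mouth centre of the 30 mm hole in the carriage's teal foot (12 mm thick), on its top face, 57 mm above the bench; x as rail_hole's, z up. At x = -90 mm, y = 0 a black upright grip post, 28 mm diameter, rises 45 mm above the foot; at x = -170 mm an orange sensor (24 x 50 mm) rises 46 mm. The carriage resists with about 3 N, stays where left and cannot lift off.
- red_pin_head (a point): Centre of the pin's red head (30 mm diameter, 35 mm high); z up its axis. Below: a steel collar (50 mm diameter, 5 mm thick) with its underside 22.5 mm under this point, then a shaft 14 mm thick, 50 mm long, tapered at the tip, 72.5 mm under it. Loose, 60 to 130 g, hanging upright by its collar in a 24 mm hole of the rack; this point starts 82.5 mm and ends, fully home, 79.5 mm above the bench.
- blue_pin_head (a point): Centre of the blue head of the other pin in the rack: same head and collar, shaft only 30 mm. Leave it there, this point 82.5 mm above the bench. The rack is a fixed grey block, 190 x 80 mm, 60 mm high, with two holes 90 mm apart; red and blue may be in either.
Things that resemble listed ones, but are neither listed nor needed, are in the scene too. What is shaped like the part that bears blue_pin_head but green is not meant.

How it is judged:
On the way:
1. the hole of the carriage lies over the hole of the rail (centres within 17 mm, level) (horizontal distance between carriage_hole and rail_hole below 0.017 m), for 0.2 s.
At the end, for the whole second after the job is handed in: Red pin through both holes, collar on the foot: carriage hole within 17 mm of the rail hole; pin head within 15 mm of the rail hole seen from above, its centre under 28 mm above the foot, upright within 10 degrees. Blue pin still in the rack (within 30 mm, head above 75 mm) (horizontal distance between carriage_hole and rail_hole below 0.017 m and horizontal distance between red_pin_head and rail_hole below 0.015 m and z of red_pin_head in the frame of carriage_hole below 0.028 m and angle between red_pin_head's own z axis and vertical below 0.17 rad and height (world z) of blue_pin_head above 0.075 m and distance of blue_pin_head from where it was at the start of the episode below 0.03 m); the robot touches nothing.
It fails at once if the blue pin is pulled or knocked out of its place (moved more than 30 mm) (distance of blue_pin_head from where it was at the start of the episode above 0.03 m).
It also fails if it takes over 48 s, if anything falls off the work surface, if the arm or the gripper's body presses on something with over 40 N, if the wrist force passes 120 N, or if a joint passes its speed limit or range.

## Working session

There is one attempt and no reset: what is moved stays moved. The work goes in short steps, Python scripts to look and compute and a tool call to move; the robot and the scene stay as the last step left them, time stands still between calls to the robot, and variables do not carry over. Pictures are saved under pics/ and viewed, about 8 in all and at most 12, crops included, and the job is handed in when it is done.

Besides the shell and the picture viewer there is one more tool, called after "Request:" by a JSON object that holds its "name" and its "arguments", one argument or row to a line. arm_command: Moves the arm, as the interface text tells. Its arguments: {"type":"object","properties":{"series":{"type":"array","items":{"type":"object","properties":{"dp":{"type":"array","items":{"type":"number"}},"angular":{"type":"array","items":{"type":"number"}},"gripper":{"type":"number"}}}},"grip_force":{"type":"number"}},"required":["series"]}

```bash
mkdir -p pics
cat > h.py <<'E'
import numpy as np, cv2
from rig import *
from scipy.spatial.transform import Rotation as R
def toolT(s):
    q=s["ee_rot"]; T=np.eye(4); T[:3,:3]=R.from_quat([q[1],q[2],q[3],q[0]]).as_matrix(); T[:3,3]=s["position"]; return T
def grab(name):
    s=get_state(); d=get_image(name)
    c2w=toolT(s)@d["mount"] if name=="wrist" else np.linalg.inv(d["view"])
    np.savez(f"{name}.npz",image=d["image"],depth=d["depth"],mtx=d["mtx"],c2w=c2w)
    return d
def load(n): return np.load(n+".npz")
def ray(n,u,v):
    f=load(n);K=f["mtx"];d=np.array([(u-K[0,2])/K[0,0],-(v-K[1,2])/K[1,1],-1]);return f["c2w"][:3,3],f["c2w"][:3,:3]@d
def atz(n,u,v,z):
    o,d=ray(n,u,v);return o+d*(z-o[2])/d[2]
def dep(n,u,v):
    o,d=ray(n,u,v);return o+d*load(n)["depth"][int(v),int(u)]
def tri(n1,p1,n2,p2):
    A=np.zeros((3,3));b=np.zeros(3)
    L=[ray(n1,*p1),ray(n2,*p2)]
    for o,d in L:
        d=d/np.linalg.norm(d);P=np.eye(3)-np.outer(d,d);A+=P;b+=P@o
    x=np.linalg.solve(A,b);return x,[np.linalg.norm(np.cross(x-o,d/np.linalg.norm(d))) for o,d in L]
E
python3 - <<'E'
from h import *
s=get_state();print(s,grip_depth)
ims=[]
for n in ["scene","side","wrist"]:
    d=grab(n);print(n,d["mtx"].tolist(),[k for k in d]);cv2.imwrite(f"pics/{n}0.png",d["image"])
E
```

```text
{'clock': 0.0, 'qpos': array([-1.39595671e+00,  2.76626497e-01,  1.50615814e+00,  3.49132739e-06,
        1.36070338e+00, -1.20997918e-01]), 'qd': array([-0.0005716 ,  0.00053069, -0.00121554, -0.00063049, -0.00163474,
       -0.0013753 ]), 'effort': array([ 1.64117871e-03, -4.16761065e+01, -2.45804662e+01, -1.34017068e-04,
        1.08609907e-02,  9.19201398e-06]), 'position': array([ 0.16753878, -0.54948662,  0.23041179]), 'ee_rot': array([ 0.56774395,  0.42131181,  0.56871513, -0.42038823]), 'contact_force': array([ 0.92536137,  0.52816561, -0.30312799]), 'moment': array([0.03260822, 0.0034134 , 0.0731092 ]), 'width': 0.08561725918018856} 0.0187
scene [[433.6500177440783, 0.0, 317.0889122025844], [0.0, 433.6500177440783, 199.2875521515479], [0.0, 0.0, 1.0]] ['image', 'depth', 'mtx', 'view']
side [[379.83930908759044, 0.0, 321.3697659657442], [0.0, 379.83930908759044, 196.1120660063927], [0.0, 0.0, 1.0]] ['image', 'depth', 'mtx', 'view']
wrist [[314.4417495516475, 0.0, 321.0126708164563], [0.0, 314.4417495516475, 203.52656688946146], [0.0, 0.0, 1.0]] ['image', 'depth', 'mtx', 'mount']
```

View pics/scene0.png

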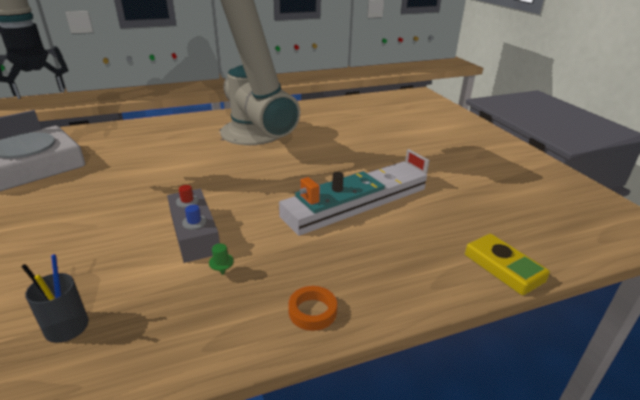

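View pics/side0.png

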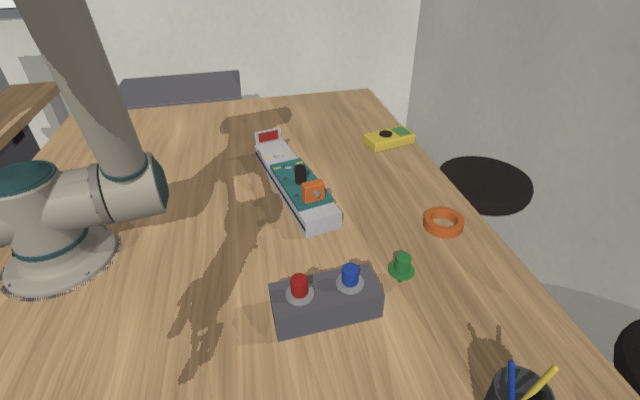

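Scene view: red pin at (186,192), blue pin at (193,213), green decoy at (221,257) on the bench, carriage post at (338,181), orange sensor at (310,190), end plate at (416,161). Side view: red (299,285), blue (350,275), green (403,265), post (300,173). Next, one enlarged crop of each view.

Run:
```python
from h import *
a=load("scene")["image"];b=load("side")["image"]
r=lambda i,x,y,w,h,k:cv2.resize(i[y:y+h,x:x+w],None,fx=k,fy=k,interpolation=cv2.INTER_CUBIC)
top=r(a,275,145,160,85,5)
bot=np.hstack([r(b,250,125,95,110,3)[:, :285],r(b,265,255,125,85,3)[:, :375]] ) if 0 else None
cv2.imwrite("pics/c1.png",top)
x=np.hstack([r(b,250,125,95,110,5), np.zeros((550,5,3),np.uint8), cv2.copyMakeBorder(r(a,165,180,60,85,5),0,125,0,0,cv2.BORDER_CONSTANT)])
cv2.imwrite("pics/c2.png",x)
```

```text
(no output)
```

View pics/c1.png

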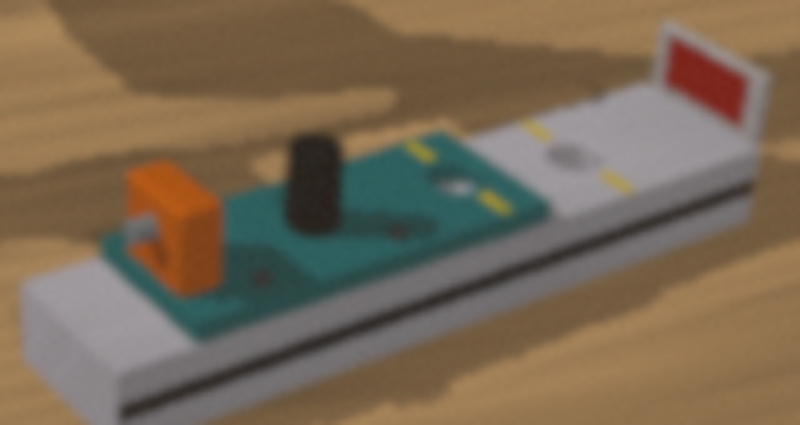

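View pics/c2.png

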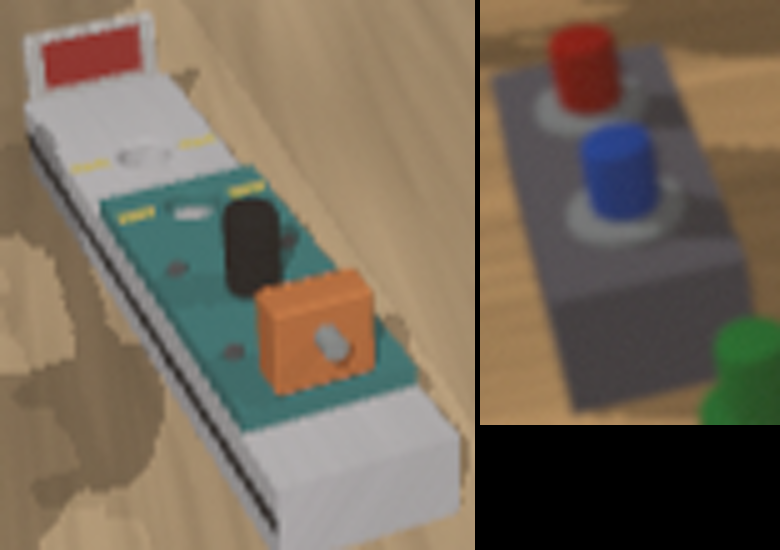

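Crops (5x). c1, scene: carriage hole (456,182), rail hole (574,157), post top (316,142). c2, side: rail hole (144,157), carriage hole (192,213), post top (251,205). c2, scene rack: red head centre (585,69), blue head centre (620,172). The red head clearly stands in the rack, and the green decoy is on the bench.

Run:
```python
from h import *
np.set_printoptions(precision=4,suppress=True)
A=lambda x,y:(275+x/5-.4,145+y/5-.4)
B=lambda x,y:(250+x/5-.4,125+y/5-.4)
C=lambda x,y:(165+(x-480)/5-.4,180+y/5-.4)
P={"rail":(A(574,157),B(144,157),.045),"car":(A(456,182),B(192,213),.057),"posttop":(A(316,143),B(251,206),.102),
"red":(C(585,69),(299,285),.0825),"blue":(C(620,172),(350,275),.0825),"mk1":(A(537,130),B(90,168),.045),"mk2":(A(618,182),B(196,142),.045),
"foot far-right?":(A(200,338),B(247,431),.057),"rail nearL":(A(24,290),B(460,440),.045)}
for k,(p,q,z) in P.items():
    print(k,*tri("scene",p,"side",q),atz("scene",*p,z)[:2],atz("side",*q,z)[:2])
s=get_state();T=toolT(s);print(T)
print(np.linalg.inv(load("scene")["c2w"])@np.array([0,0,0,1]),load("side")["c2w"][:3,3],load("scene")["c2w"][:3,3])
# silhouette based: depth points of teal carriage and red/blue heads
for n in ["scene","side"]:
    f=load(n);h=cv2.cvtColor(f["image"],cv2.COLOR_BGR2HSV)
    for nm,(lo,hi) in {"teal":(80,95),"blue":(108,125)}.items():
        m=(h[...,0]>=lo)&(h[...,0]<=hi)&(h[...,1]>110)
        v,u=np.nonzero(m); p=np.array([dep(n,a,b) for a,b in zip(u,v)]); 
        p=p[(p[:,2]>.04)&(p[:,2]<.12)&(np.hypot(p[:,0],p[:,1])>.25)]
        if nm=="teal":
            p=p[abs(p[:,2]-.057)<.008]; r=cv2.minAreaRect((p[:,:2]*1000).astype(np.float32)); print(n,nm,len(p),r,np.median(p[:,2]))
        else: print(n,nm,len(p),p.mean(0))
```

```text
rail [0.4992 0.2579 0.0447] [np.float64(0.0002309835871070167), np.float64(0.00023098358710696115)] [0.5    0.2573] [0.4991 0.2578]
car [0.5166 0.1793 0.0526] [np.float64(0.0007391190047429639), np.float64(0.0007391190047431458)] [0.5223 0.1766] [0.5161 0.1706]
posttop [0.538  0.0916 0.1038] [np.float64(0.0006970304071662257), np.float64(0.0006970304071662264)] [0.5362 0.0921] [0.5383 0.0958]
red [ 0.481  -0.2591  0.0835] [np.float64(0.0005633774918628832), np.float64(0.0005633774918629684)] [ 0.4801 -0.2595] [ 0.481  -0.2575]
blue [ 0.5705 -0.2544  0.0829] [np.float64(0.00018209289185021387), np.float64(0.00018209289185025762)] [ 0.5696 -0.2543] [ 0.5707 -0.2542]
mk1 [0.468  0.2518 0.0454] [np.float64(0.00015604492924487), np.float64(0.0001560449292448321)] [0.4671 0.2524] [0.4681 0.2523]
mk2 [0.5303 0.267  0.0451] [np.float64(0.0005514815063093195), np.float64(0.0005514815063095039)] [0.5309 0.2664] [0.5302 0.2683]
foot far-right? [0.5254 0.0413 0.0002] [np.float64(0.006443254291423863), np.float64(0.006443254291423861)] [0.6123 0.0059] [ 0.5158 -0.0221]
rail nearL [ 0.5977 -0.0745  0.0846] [np.float64(0.006044213490449944), np.float64(0.006044213490449953)] [ 0.5304 -0.0533] [ 0.6109 -0.0346]
[[-0.0002  0.9566  0.2915  0.1675]
 [ 0.0014  0.2915 -0.9566 -0.5497]
 [-1.      0.0002 -0.0014  0.2306]
 [ 0.      0.      0.      1.    ]]
[-0.2232  0.2333 -1.4896  1.    ] [ 0.44   -0.6925  0.5762] [ 1.3706 -0.2753  0.6073]
scene teal 727 ((537.6397705078125, 100.04936981201172), (86.80888366699219, 206.51544189453125), 12.730629920959473) 0.05576876812613629
scene blue 397 [ 0.6374 -0.3573  0.0889]Traceback (most recent call last):
  File "<stdin>", line 19, in <module>
IndexError: too many indices for array: array is 1-dimensional, but 2 were indexed
```

Plan: triangulated red (0.481,-0.258), blue (0.570,-0.254), both heads at 83 mm. Rail hole (0.4995,0.2577,0.045), post (0.537,0.0925), rail +x at 102.9°. The carriage has to go about 80 mm. One tool yaw (jaws along the rail) serves for every step. First I go over the post.

Request:
{"name": "arm_command", "arguments": {
  "series": [
    {"dp": [0,0,0],"angular": [0.045,0,0],"gripper": 70},
    {"dp": [0,0.3,-0.32],"angular": [0,0,0],"gripper": 70},
    {"dp": [0,0.3,-0.32],"angular": [0,0,0],"gripper": 70},
    {"dp": [0,0.3,-0.32],"angular": [0,0,0],"gripper": 70},
    {"dp": [0,0.3,-0.32],"angular": [0,0,0],"gripper": 70},
    {"dp": [0,0.3,-0.32],"angular": [0,0,0],"gripper": 70},
    {"dp": [0,0.3,-0.32],"angular": [0,0,0],"gripper": 70},
    {"dp": [0,0.3,-0.32],"angular": [0,0,0],"gripper": 70}
  ],
  "grip_force": 40
}}

```text
clock: 1.15
position: [0.3579, -0.2257, 0.2285]
ee_rot: [0.55, 0.445, 0.551, -0.443]
contact_force: [0.6, 0.1, 0.3]
width: 0.0699
```

```bash
cat > to.py <<'E'
import sys
from h import *
np.set_printoptions(precision=4,suppress=True)
s=get_state();T=toolT(s);t=np.array(list(map(float,sys.argv[1:4])))
print("clk",s["clock"],"pos",s["position"],"w",s["width"],"F",s["contact_force"],"zang",np.degrees(np.arctan2(T[1,2],T[0,2])),"down",T[:3,0])
print("dp units",T[:3,:3].T@(t-T[:3,3])/.12)
E
python3 to.py .5372 .0925 .2
```

```text
clk 1.15 pos [ 0.3579 -0.2257  0.2285] w 0.06994127274642806 F [0.6258 0.1489 0.3399] zang -77.72980693126839 down [ 0.0004  0.0037 -1.    ]
dp units [ 0.2482  2.0236 -2.2725]
```

Request:
{"name": "arm_command", "arguments": {
  "series": [
    {"dp": [0.03,0.28,-0.315],"angular": [0,0,0],"gripper": 70},
    {"dp": [0.03,0.28,-0.315],"angular": [0,0,0],"gripper": 70},
    {"dp": [0.03,0.28,-0.315],"angular": [0,0,0],"gripper": 70},
    {"dp": [0.03,0.28,-0.315],"angular": [0,0,0],"gripper": 70},
    {"dp": [0.03,0.28,-0.315],"angular": [0,0,0],"gripper": 70},
    {"dp": [0.03,0.28,-0.315],"angular": [0,0,0],"gripper": 70},
    {"dp": [0.03,0.28,-0.315],"angular": [0,0,0],"gripper": 70},
    {"dp": [0,0,0],"angular": [0,0,0],"gripper": 70}
  ]
}}

```text
clock: 2.15
position: [0.5365, 0.0972, 0.2026]
ee_rot: [0.552, 0.443, 0.552, -0.441]
contact_force: [-0.3, -0.1, -0.1]
width: 0.0702
```

```bash
python3 to.py .5372 .0925 .074
python3 - <<'E'
from h import *
cv2.imwrite("pics/w1.png",grab("wrist")["image"])
E
```

```text
clk 2.15 pos [0.5365 0.0972 0.2026] w 0.07017849243086836 F [-0.2622 -0.1156 -0.136 ] zang -77.43318616979137 down [ 0.0017  0.0023 -1.    ]
dp units [ 1.0718 -0.0048  0.0412]
```

View pics/w1.png

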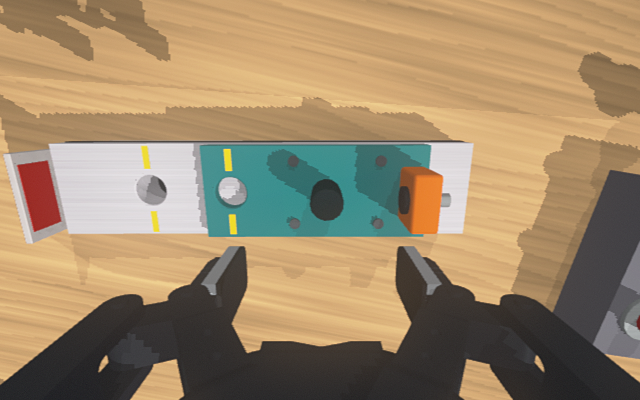

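Wrist view: rail hole at (152,190), carriage hole at (232,191), post top around (327,200), sensor at (420,200). I locate these again from here.

Run:
```python
from h import *
np.set_printoptions(precision=4,suppress=True)
for n,u,v,z in [("rail",152,190,.045),("car",232,191.5,.057),("posttop",327,201,.102),("mk1",145.5,158,.045),("mk2",155,221,.045)]:
    print(n,atz("wrist",u,v,z),dep("wrist",u,v))
```

```text
rail [0.4987 0.2596 0.045 ] [0.4897 0.2727 0.0182]
car [0.5177 0.1801 0.057 ] [0.5145 0.1828 0.0456]
posttop [0.5394 0.0941 0.102 ] [0.5395 0.0942 0.1022]
mk1 [0.5288 0.2682 0.045 ] [0.529  0.2676 0.0461]
mk2 [0.4673 0.2541 0.045 ] [0.4676 0.2537 0.0457]
```

Request:
{"name": "arm_command", "arguments": {
  "series": [
    {"dp": [0.3,0,0.033],"angular": [0,0,0],"gripper": 70},
    {"dp": [0.3,0,0],"angular": [0,0,0],"gripper": 70},
    {"dp": [0.3,0,0],"angular": [0,0,0],"gripper": 70},
    {"dp": [0.17,0,0],"angular": [0,0,0],"gripper": 60},
    {"dp": [0,0,0],"angular": [0,0,0],"gripper": 20},
    {"dp": [0,0,0],"angular": [0,0,0],"gripper": 20},
    {"dp": [0,0,0],"angular": [0,0,0],"gripper": 20},
    {"dp": [0,0,0],"angular": [0,0,0],"gripper": 20}
  ]
}}

```text
clock: 3.2
position: [0.5341, 0.0859, 0.0733]
ee_rot: [0.551, 0.445, 0.55, -0.444]
contact_force: [0.4, 1.6, -7.1]
width: 0.0268
```

```bash
python3 to.py .5195 .171 .074
```

```text
clk 3.2 pos [0.5341 0.0859 0.0733] w 0.026786843052780878 F [ 0.3709  1.6045 -7.1197] zang -77.85734918106431 down [ 0.002 -0.    -1.   ]
dp units [-0.0059  0.03   -0.7188]
```

Request:
{"name": "arm_command", "arguments": {
  "series": [
    {"dp": [-0.01,0.004,-0.1],"angular": [0,0,0],"gripper": 20},
    {"dp": [0,0.004,-0.1],"angular": [0,0,0],"gripper": 20},
    {"dp": [0,0.004,-0.1],"angular": [0,0,0],"gripper": 20},
    {"dp": [0,0.004,-0.1],"angular": [0,0,0],"gripper": 20},
    {"dp": [0,0.004,-0.1],"angular": [0,0,0],"gripper": 20},
    {"dp": [0,0.004,-0.1],"angular": [0,0,0],"gripper": 20},
    {"dp": [0,0.004,-0.08],"angular": [0,0,0],"gripper": 20},
    {"dp": [0,0,0],"angular": [0,0,0],"gripper": 20}
  ]
}}

```text
clock: 4.2
position: [0.5151, 0.1704, 0.0734]
ee_rot: [0.55, 0.441, 0.551, -0.446]
contact_force: [-1.0, -1.1, -6.9]
width: 0.0268
```

```bash
python3 to.py .5195 .171 .074
python3 - <<'E'
from h import *
np.set_printoptions(precision=4,suppress=True)
for n in ["scene","side"]: grab(n)
a=load("scene")["image"];b=load("side")["image"];w=grab("wrist")["image"]
r=lambda i,x,y,w,h,k:cv2.resize(i[y:y+h,x:x+w],None,fx=k,fy=k,interpolation=cv2.INTER_CUBIC)
cv2.imwrite("pics/c3.png",np.hstack([r(a,340,140,100,80,4),r(w,0,100,200,160,2)]))
E
```

```text
clk 4.2 pos [0.5151 0.1704 0.0734] w 0.026794155150704983 F [-1.0373 -1.062  -6.8614] zang -77.73627061292082 down [-0.0058 -0.0046 -1.    ]
dp units [-0.0055  0.0371  0.0031]
```

View pics/c3.png

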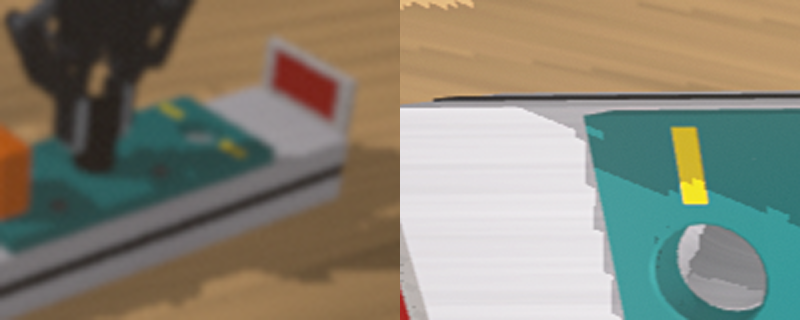

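Both hole images: scene carriage hole at about (390,173.5); the wrist crop cuts the hole off. I use the wrist depth to compare the two holes.

Run:
```python
from h import *
np.set_printoptions(precision=4,suppress=True)
print("scene car",atz("scene",390-.4,173.5-.4,.057))
f=load("wrist")
v,u=np.mgrid[150:330,80:260];P=np.array([dep("wrist",a,b) for a,b in zip(u.ravel(),v.ravel())])
h=cv2.cvtColor(f["image"],cv2.COLOR_BGR2HSV)
C=P-np.array([.499,.259,0])
ex=np.array([-.223,.975,0]);ey=np.array([-.975,-.223,0])
x=C@ex*1000;y=C@ey*1000;z=P[:,2]*1000
m=(abs(x)<40)&(abs(y)<40)
print("zhist",np.histogram(z[m],bins=np.arange(-10,80,5)))
for lo,hi in [(-20,20),(20,40),(40,49)]:
    k=m&(z>lo)&(z<hi)
    if k.any(): print(lo,hi,k.sum(),x[k].min(),x[k].max(),y[k].min(),y[k].max())
img=f["image"][120:340,40:300];cv2.imwrite("pics/c4.png",cv2.resize(img,None,fx=2.5,fy=2.5,interpolation=cv2.INTER_CUBIC))
```

```text
scene car [0.505  0.2538 0.057 ]
zhist (array([    0,     0,     2,    66,   107,   146,   176,   217,   242,
         266,   781,  1043,   357, 13682,     0,     0,     0]), array([-10,  -5,   0,   5,  10,  15,  20,  25,  30,  35,  40,  45,  50,
        55,  60,  65,  70,  75]))
-20 20 321 2.98102494743775 17.704991217605833 -3.0064856476709974 15.139414485782172
20 40 901 -3.38234426617593 17.72663064145119 -8.771334181985601 15.491910093460215
40 49 1753 -6.956314008114349 39.99488135371998 -39.74998088436912 39.956723697813324
```

View pics/c4.png

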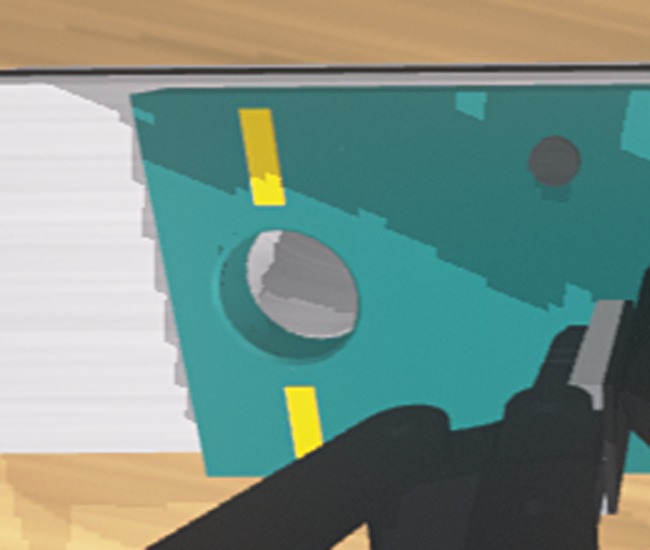

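Run:
```python
from h import *
np.set_printoptions(precision=4,suppress=True)
p=atz("wrist",154,238,.057);C=p-np.array([.499,.259,0]);ex=np.array([-.223,.975,0]);ey=np.array([-.975,-.223,0])
print(p,C@ex*1000,C@ey*1000)
f=load("wrist");h=cv2.cvtColor(f["image"],cv2.COLOR_BGR2HSV)
# fit: teal wall points (z 46..55) and rail wall points (z 15..42)
from scipy.optimize import least_squares
v,u=np.mgrid[200:280,115:200];P=np.array([dep("wrist",a,b) for a,b in zip(u.ravel(),v.ravel())])
for nm,lo,hi in [("carr wall",.047,.055),("rail wall",.012,.042)]:
    k=(P[:,2]>lo)&(P[:,2]<hi);q=(P[k]-[.499,.259,0]);X=np.c_[q@ex,q@ey]*1000
    X=X[np.hypot(*X.T)<30]
    r=least_squares(lambda c:np.hypot(X[:,0]-c[0],X[:,1]-c[1])-15,[0,0],loss="soft_l1")
    print(nm,len(X),r.x,np.abs(r.fun).mean())
```

```text
[0.4992 0.26   0.057 ] 0.9755897556780934 -0.4209734123618031
carr wall 571 [ 0.6756 -0.0368] 0.30268728283204865
rail wall 1235 [ 1.8817 -0.0132] 0.2853597739472153
```

Holes agree within about 1.2 mm: carriage wall fit (0.7,0.0) mm, rail wall fit (1.9,0.0) mm in rail axes. I release the post and rise.

Request:
{"name": "arm_command", "arguments": {
  "series": [
    {"dp": [0,0,0],"angular": [0,0,0],"gripper": 62},
    {"dp": [0,0,0],"angular": [0,0,0],"gripper": 62},
    {"dp": [-0.2,0,0],"angular": [0,0,0],"gripper": 62},
    {"dp": [-0.35,0,0],"angular": [0,0,0],"gripper": 62},
    {"dp": [-0.35,0,0],"angular": [0,0,0],"gripper": 62},
    {"dp": [-0.2,0,0],"angular": [0,0,0],"gripper": 62},
    {"dp": [0,-0.12,0.38],"angular": [0,0,0],"gripper": 62},
    {"dp": [0,-0.12,0.38],"angular": [0,0,0],"gripper": 62}
  ]
}}

```text
clock: 5.35
position: [0.5175, 0.0742, 0.2186]
ee_rot: [0.558, 0.447, 0.544, -0.439]
contact_force: [0.7, -0.7, -0.1]
width: 0.0622
```

```bash
python3 to.py .481 -.2585 .2
```

```text
clk 5.35 pos [0.5175 0.0742 0.2186] w 0.06224679260967845 F [ 0.6835 -0.6713 -0.0855] zang -77.59805840648887 down [ 0.0231 -0.0025 -0.9997]
dp units [ 0.1551 -0.896   2.6411]
```

Request:
{"name": "arm_command", "arguments": {
  "series": [
    {"dp": [0.02,-0.128,0.38],"angular": [0,0,0],"gripper": 70},
    {"dp": [0.02,-0.128,0.38],"angular": [0,0,0],"gripper": 70},
    {"dp": [0.02,-0.128,0.38],"angular": [0,0,0],"gripper": 70},
    {"dp": [0.02,-0.128,0.38],"angular": [0,0,0],"gripper": 70},
    {"dp": [0.02,-0.128,0.38],"angular": [0,0,0],"gripper": 70},
    {"dp": [0.02,-0.128,0.37],"angular": [0,0,0],"gripper": 70},
    {"dp": [0.02,-0.128,0.37],"angular": [0,0,0],"gripper": 70},
    {"dp": [0,0,0],"angular": [0,0,0],"gripper": 70}
  ]
}}

```text
clock: 6.35
position: [0.4856, -0.2792, 0.2127]
ee_rot: [0.567, 0.451, 0.532, -0.439]
contact_force: [-0.7, 0.6, 0.3]
width: 0.0703
```

```bash
python3 to.py .481 -.2585 .069
python3 - <<'E'
from h import *
np.set_printoptions(precision=4,suppress=True)
T=toolT(get_state());print("turn units to vertical",T[:3,:3].T@np.cross(T[:3,0],[0,0,-1])/(np.pi/2))
cv2.imwrite("pics/w2.png",grab("wrist")["image"])
f=load("wrist");h=cv2.cvtColor(f["image"],cv2.COLOR_BGR2HSV)
for nm,m in {"red":((h[...,0]<6)|(h[...,0]>174))&(h[...,1]>150),"blue":(h[...,0]>108)&(h[...,0]<125)&(h[...,1]>120)}.items():
    v,u=np.nonzero(m);P=np.array([dep("wrist",a,b) for a,b in zip(u,v)]);k=P[:,2]>.097;k&=P[:,2]<.103
    if k.any(): print(nm,k.sum(),u[k].mean(),v[k].mean(),P[k].mean(0),P[k].min(0),P[k].max(0))
E
```

```text
clk 6.35 pos [ 0.4856 -0.2792  0.2127] w 0.07033500283454386 F [-0.7293  0.6104  0.2918] zang -77.99119409548179 down [ 0.0497 -0.0184 -0.9986]
dp units [ 1.1906 -0.0552 -0.211 ]
turn units to vertical [ 0.      0.0181 -0.0285]
red 854 292.1850117096019 205.7400468384075 [ 0.4809 -0.2577  0.0997] [ 0.466  -0.2715  0.097 ] [ 0.4946 -0.2439  0.1018]
blue 1065 307.1070422535211 96.26948356807512 [ 0.5695 -0.2525  0.0998] [ 0.5555 -0.2665  0.0971] [ 0.5836 -0.2384  0.1021]
```

View pics/w2.png

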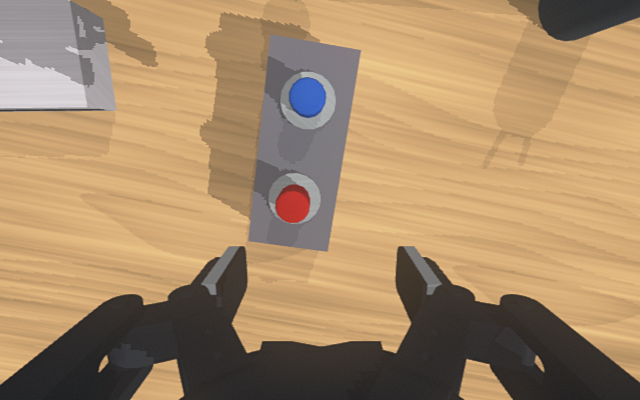

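Wrist view confirms red at (292,205), nearest the gripper, and blue at (307,96). Red head measured at (0.481,-0.258), top at 0.100. I correct the tilt and centre over it.

Request:
{"name": "arm_command", "arguments": {
  "series": [
    {"dp": [0,0,0],"angular": [0,0.018,-0.0285],"gripper": 70},
    {"dp": [0,0,0],"angular": [0,0,0],"gripper": 70},
    {"dp": [0,0,-0.09],"angular": [0,0,0],"gripper": 70},
    {"dp": [0,0,-0.09],"angular": [0,0,0],"gripper": 70},
    {"dp": [0.2,0,0],"angular": [0,0,0],"gripper": 70},
    {"dp": [0.2,0,0],"angular": [0,0,0],"gripper": 70},
    {"dp": [0,0,0],"angular": [0,0,0],"gripper": 70},
    {"dp": [0,0,0],"angular": [0,0,0],"gripper": 70}
  ]
}}

```text
clock: 7.4
position: [0.4805, -0.247, 0.1679]
ee_rot: [0.553, 0.444, 0.55, -0.441]
contact_force: [0.3, 1.3, -0.3]
width: 0.0702
```

```bash
cat >> to.py <<'E'
print("turn units to vertical",T[:3,:3].T@np.cross(T[:3,0],[0,0,-1])/(np.pi/2))
E
python3 to.py .481 -.258 .070
```

```text
clk 7.4 pos [ 0.4805 -0.247   0.1679] w 0.07015357850044694 F [ 0.3012  1.2596 -0.2936] zang -77.5524267342463 down [ 0.0056  0.0009 -1.    ]
dp units [ 0.816  -0.0206  0.09  ]
turn units to vertical [ 0.      0.0002 -0.0036]
```

Request:
{"name": "arm_command", "arguments": {
  "series": [
    {"dp": [0,-0.02,0.085],"angular": [0,0,-0.003],"gripper": 70},
    {"dp": [0,0,0],"angular": [0,0,0],"gripper": 70},
    {"dp": [0.2,0,0],"angular": [0,0,0],"gripper": 70},
    {"dp": [0.2,0,0],"angular": [0,0,0],"gripper": 70},
    {"dp": [0.1,0,0],"angular": [0,0,0],"gripper": 65},
    {"dp": [0,0,0],"angular": [0,0,0],"gripper": 65},
    {"dp": [0,0,0],"angular": [0,0,0],"gripper": 65},
    {"dp": [0,0,0],"angular": [0,0,0],"gripper": 65}
  ]
}}

```text
clock: 8.4
position: [0.4844, -0.2619, 0.1123]
ee_rot: [0.555, 0.444, 0.546, -0.443]
contact_force: [-0.5, 0.1, 0.3]
width: 0.0649
```

```bash
python3 to.py .481 -.258 .071
```

```text
clk 8.4 pos [ 0.4844 -0.2619  0.1123] w 0.06485025220379442 F [-0.5453  0.0944  0.3385] zang -77.645367295479 down [ 0.0107 -0.0072 -0.9999]
dp units [ 0.3436 -0.0235 -0.0409]
turn units to vertical [ 0.      0.0059 -0.0057]
```

Request:
{"name": "arm_command", "arguments": {
  "series": [
    {"dp": [0,-0.024,-0.04],"angular": [0,0.006,-0.006],"gripper": 65},
    {"dp": [0,0,0],"angular": [0,0,0],"gripper": 65},
    {"dp": [0.12,0,0],"angular": [0,0,0],"gripper": 65},
    {"dp": [0.12,0,0],"angular": [0,0,0],"gripper": 65},
    {"dp": [0.09,0,0],"angular": [0,0,0],"gripper": 65},
    {"dp": [0,0,0],"angular": [0,0,0],"gripper": 65},
    {"dp": [0,0,0],"angular": [0,0,0],"gripper": 65},
    {"dp": [0,0,0],"angular": [0,0,0],"gripper": 65}
  ]
}}

```text
clock: 9.4
position: [0.4803, -0.2575, 0.07]
ee_rot: [0.55, 0.443, 0.551, -0.443]
contact_force: [0.4, 0.0, 0.4]
width: 0.0649
```

```bash
python3 to.py .481 -.258 .071
```

```text
clk 9.4 pos [ 0.4803 -0.2575  0.07  ] w 0.06487515441764397 F [0.4475 0.0365 0.4446] zang -77.63334370464516 down [-0.0013  0.0005 -1.    ]
dp units [-0.0085  0.0048  0.0054]
turn units to vertical [ 0.     -0.0005  0.0007]
```

Well placed. I close and lift.

Request:
{"name": "arm_command", "arguments": {
  "series": [
    {"dp": [0,0,0],"angular": [0,0,0],"gripper": 20},
    {"dp": [0,0,0],"angular": [0,0,0],"gripper": 20},
    {"dp": [0,0,0],"angular": [0,0,0],"gripper": 20},
    {"dp": [0,0,0],"angular": [0,0,0],"gripper": 20},
    {"dp": [-0.1,0,0],"angular": [0,0,0],"gripper": 20},
    {"dp": [-0.2,0,0],"angular": [0,0,0],"gripper": 20},
    {"dp": [-0.3,0,0],"angular": [0,0,0],"gripper": 20},
    {"dp": [-0.4,0,0],"angular": [0,0,0],"gripper": 20}
  ],
  "grip_force": 50
}}

```text
clock: 10.4
position: [0.4782, -0.256, 0.1915]
ee_rot: [0.548, 0.443, 0.554, -0.444]
contact_force: [0.8, -0.2, -0.1]
width: 0.029
```

```bash
python3 to.py .499 .2600 .21
```

```text
clk 10.4 pos [ 0.4782 -0.256   0.1915] w 0.02900998457533813 F [ 0.7807 -0.2342 -0.1064] zang -77.64255285190046 down [-0.008   0.0053 -1.    ]
dp units [-0.1326  1.0887 -4.1643]
turn units to vertical [ 0.     -0.0044  0.0043]
```

Request:
{"name": "arm_command", "arguments": {
  "series": [
    {"dp": [-0.02,0.09,-0.35],"angular": [0,0,0],"gripper": 20},
    {"dp": [-0.02,0.09,-0.35],"angular": [0,0,0],"gripper": 20},
    {"dp": [-0.02,0.09,-0.35],"angular": [0,0,0],"gripper": 20},
    {"dp": [-0.02,0.09,-0.35],"angular": [0,0,0],"gripper": 20},
    {"dp": [-0.02,0.09,-0.35],"angular": [0,0,0],"gripper": 20},
    {"dp": [-0.02,0.09,-0.35],"angular": [0,0,0],"gripper": 20},
    {"dp": [0,0.09,-0.35],"angular": [0,0,0],"gripper": 20},
    {"dp": [0,0.09,-0.3],"angular": [0,0,0],"gripper": 20}
  ]
}}

```text
clock: 11.4
position: [0.4962, 0.0903, 0.2175]
ee_rot: [0.553, 0.447, 0.546, -0.444]
contact_force: [-1.2, 0.1, -1.1]
width: 0.0292
```

```bash
python3 to.py .499 .2600 .20
```

```text
clk 11.4 pos [0.4962 0.0903 0.2175] w 0.029241686040823115 F [-1.1773  0.1031 -1.1208] zang -78.00903973296518 down [ 0.0097 -0.0024 -0.9999]
dp units [ 0.1429  0.3156 -1.3786]
turn units to vertical [ 0.      0.0028 -0.0057]
```

Request:
{"name": "arm_command", "arguments": {
  "series": [
    {"dp": [0.02,0.06,-0.28],"angular": [0,0.003,-0.005],"gripper": 20},
    {"dp": [0.02,0.06,-0.28],"angular": [0,0,0],"gripper": 20},
    {"dp": [0.02,0.06,-0.28],"angular": [0,0,0],"gripper": 20},
    {"dp": [0.02,0.06,-0.24],"angular": [0,0,0],"gripper": 20},
    {"dp": [0.02,0.05,-0.15],"angular": [0,0,0],"gripper": 20},
    {"dp": [0,0,-0.06],"angular": [0,0,0],"gripper": 20},
    {"dp": [0,0,0],"angular": [0,0,0],"gripper": 20},
    {"dp": [0,0,0],"angular": [0,0,0],"gripper": 20}
  ]
}}

```text
clock: 12.4
position: [0.497, 0.2552, 0.2093]
ee_rot: [0.552, 0.445, 0.549, -0.443]
contact_force: [-0.3, 0.3, -1.3]
width: 0.0289
```

```bash
python3 to.py .499 .2600 .14
```

```text
clk 12.4 pos [0.497  0.2552 0.2093] w 0.02890467129897354 F [-0.2973  0.2775 -1.2647] zang -77.79522924648295 down [ 0.0046 -0.0005 -1.    ]
dp units [ 0.5776  0.0222 -0.0364]
turn units to vertical [ 0.      0.0009 -0.0028]
```

Request:
{"name": "arm_command", "arguments": {
  "series": [
    {"dp": [0,0.022,-0.036],"angular": [0,0,-0.003],"gripper": 20},
    {"dp": [0,0,0],"angular": [0,0,0],"gripper": 20},
    {"dp": [0.18,0,0],"angular": [0,0,0],"gripper": 20},
    {"dp": [0.18,0,0],"angular": [0,0,0],"gripper": 20},
    {"dp": [0.13,0,0],"angular": [0,0,0],"gripper": 20},
    {"dp": [0,0,0],"angular": [0,0,0],"gripper": 20},
    {"dp": [0,0,0],"angular": [0,0,0],"gripper": 20},
    {"dp": [0,0,0],"angular": [0,0,0],"gripper": 20}
  ]
}}

```text
clock: 13.4
position: [0.5012, 0.2582, 0.1511]
ee_rot: [0.551, 0.446, 0.548, -0.444]
contact_force: [-1.1, 0.3, -1.0]
width: 0.0289
```

```bash
python3 to.py .499 .2600 .14
python3 - <<'E'
from h import *
for n in ["scene","side"]: grab(n)
a=load("scene")["image"];b=load("side")["image"]
r=lambda i,x,y,w,h,k:cv2.resize(i[y:y+h,x:x+w],None,fx=k,fy=k,interpolation=cv2.INTER_CUBIC)
cv2.imwrite("pics/c5.png",np.hstack([r(a,345,105,80,100,5),r(b,245,75,80,100,5)]))
E
```

```text
clk 13.4 pos [0.5012 0.2582 0.1511] w 0.028902596767061434 F [-1.1448  0.262  -0.9633] zang -77.9923447692547 down [ 0.0039 -0.001  -1.    ]
dp units [ 0.0927 -0.015  -0.0185]
turn units to vertical [ 0.      0.0012 -0.0023]
```

View pics/c5.png

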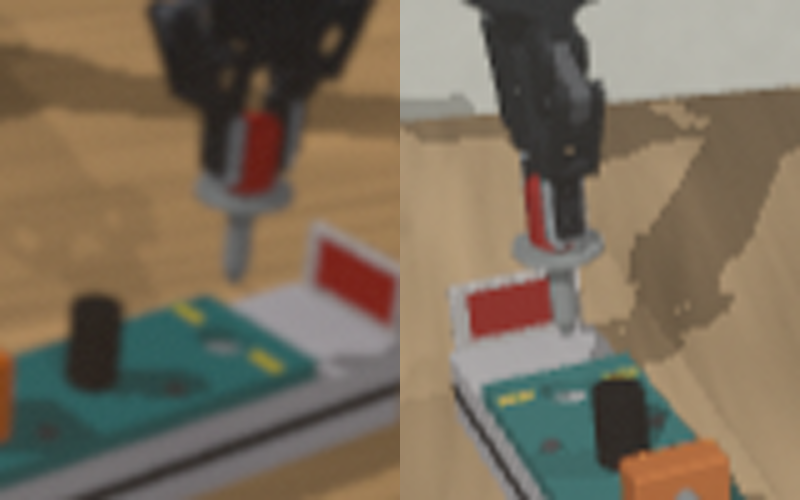

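Crops: pin tip at scene crop (236,280) and side crop (166,333); carriage hole at scene (226,344) and side (171,396). I triangulate both.

Run:
```python
from h import *
np.set_printoptions(precision=4,suppress=True)
A=lambda x,y:(345+x/5-.4,105+y/5-.4)
B=lambda x,y:(245+x/5-.4,75+y/5-.4)
for k,p,q in [("tip",A(236,278),B(166,330)),("hole",A(226,344),B(171,396)),("collar c",A(245,193),B(158,249))]: print(k,*tri("scene",p,"side",q))
print(atz("scene",*A(226,344),.057),atz("side",*B(171,396),.057))
```

```text
tip [0.5016 0.2579 0.0929] [np.float64(0.0003145052464677732), np.float64(0.00031450524646764114)]
hole [0.5007 0.257  0.0528] [np.float64(0.00043614263547644245), np.float64(0.0004361426354764675)]
collar c [0.5014 0.2574 0.1414] [np.float64(0.0006008656416595393), np.float64(0.0006008656416595688)]
[0.5066 0.2535 0.057 ] [0.5003 0.2485 0.057 ]
```

Request:
{"name": "arm_command", "arguments": {
  "series": [
    {"dp": [0,-0.012,-0.012],"angular": [0,0.001,-0.002],"gripper": 20},
    {"dp": [0,0,0],"angular": [0,0,0],"gripper": 20},
    {"dp": [0.12,0,0],"angular": [0,0,0],"gripper": 20},
    {"dp": [0.12,0,0],"angular": [0,0,0],"gripper": 20},
    {"dp": [0.1,0,0],"angular": [0,0,0],"gripper": 20},
    {"dp": [0,0,0],"angular": [0,0,0],"gripper": 20},
    {"dp": [0,0,0],"angular": [0,0,0],"gripper": 20},
    {"dp": [0,0,0],"angular": [0,0,0],"gripper": 20}
  ]
}}

```text
clock: 14.5
position: [0.4992, 0.2594, 0.1071]
ee_rot: [0.55, 0.445, 0.55, -0.445]
contact_force: [-0.3, -0.8, -1.1]
width: 0.0285
```

```bash
python3 to.py .4995 .2595 .067
```

```text
clk 14.5 pos [0.4992 0.2594 0.1071] w 0.028523860523096103 F [-0.307  -0.8083 -1.0864] zang -77.97887109754515 down [-0.0002 -0.0003 -1.    ]
dp units [ 0.3346  0.0029 -0.    ]
turn units to vertical [0.     0.0002 0.0002]
```

Request:
{"name": "arm_command", "arguments": {
  "series": [
    {"dp": [0.1,0,0],"angular": [0,0,0],"gripper": 20},
    {"dp": [0.1,0,0],"angular": [0,0,0],"gripper": 20},
    {"dp": [0.06,0,0],"angular": [0,0,0],"gripper": 20},
    {"dp": [0.02,0,0],"angular": [0,0,0],"gripper": 20},
    {"dp": [0.02,0,0],"angular": [0,0,0],"gripper": 20},
    {"dp": [0,0,0],"angular": [0,0,0],"gripper": 20},
    {"dp": [0,0,0],"angular": [0,0,0],"gripper": 20},
    {"dp": [0,0,0],"angular": [0,0,0],"gripper": 20}
  ]
}}

```text
clock: 15.5
position: [0.4998, 0.2597, 0.0693]
ee_rot: [0.55, 0.445, 0.549, -0.445]
contact_force: [-0.0, -1.1, -1.6]
width: 0.0291
```

```bash
python3 to.py .4995 .2595 .067
```

```text
clk 15.5 pos [0.4998 0.2597 0.0693] w 0.02905373758903316 F [-0.0472 -1.0676 -1.6363] zang -77.98182704473292 down [ 0.0014  0.0003 -1.    ]
dp units [ 0.0196 -0.0027  0.001 ]
turn units to vertical [ 0.     -0.     -0.0009]
```

Not yet touching; 2 to 3 mm left. I press gently until the force shows.

Request:
{"name": "arm_command", "arguments": {
  "series": [
    {"dp": [0.012,0,0],"angular": [0,0,0],"gripper": 20},
    {"dp": [0.012,0,0],"angular": [0,0,0],"gripper": 20},
    {"dp": [0.012,0,0],"angular": [0,0,0],"gripper": 20},
    {"dp": [0,0,0],"angular": [0,0,0],"gripper": 20},
    {"dp": [0,0,0],"angular": [0,0,0],"gripper": 20},
    {"dp": [0,0,0],"angular": [0,0,0],"gripper": 20},
    {"dp": [0,0,0],"angular": [0,0,0],"gripper": 20},
    {"dp": [0,0,0],"angular": [0,0,0],"gripper": 20}
  ]
}}

```text
clock: 16.5
position: [0.5003, 0.2599, 0.0679]
ee_rot: [0.55, 0.446, 0.549, -0.444]
contact_force: [-0.8, -0.4, 0.4]
width: 0.0287
```

```bash
python3 to.py .4995 .2595 .067
```

```text
clk 16.5 pos [0.5003 0.2599 0.0679] w 0.028656291390734275 F [-0.762  -0.3799  0.4482] zang -77.97513369910487 down [ 0.0035  0.001  -1.    ]
dp units [ 0.0076 -0.0072  0.0017]
turn units to vertical [ 0.     -0.0001 -0.0023]
```

Request:
{"name": "arm_command", "arguments": {
  "series": [
    {"dp": [0.02,0,0],"angular": [0,0,0],"gripper": 20},
    {"dp": [0.02,0,0],"angular": [0,0,0],"gripper": 20},
    {"dp": [0,0,0],"angular": [0,0,0],"gripper": 50},
    {"dp": [0,0,0],"angular": [0,0,0],"gripper": 50},
    {"dp": [0,0,0],"angular": [0,0,0],"gripper": 50},
    {"dp": [0,0,0],"angular": [0,0,0],"gripper": 50},
    {"dp": [0,0,0],"angular": [0,0,0],"gripper": 50},
    {"dp": [0,0,0],"angular": [0,0,0],"gripper": 50}
  ]
}}

```text
clock: 17.5
position: [0.5006, 0.26, 0.0674]
ee_rot: [0.551, 0.446, 0.549, -0.443]
contact_force: [-0.2, 0.3, -0.6]
width: 0.0498
```

```bash
python3 to.py .4995 .2595 .2
```

```text
clk 17.5 pos [0.5006 0.26   0.0674] w 0.049831159513967195 F [-0.2233  0.3029 -0.6174] zang -77.96568506091464 down [ 0.005   0.0014 -1.    ]
dp units [-1.105  -0.0041  0.002 ]
turn units to vertical [ 0.     -0.0002 -0.0033]
```

Request:
{"name": "arm_command", "arguments": {
  "series": [
    {"dp": [-0.1,0,0],"angular": [0,0,0],"gripper": 50},
    {"dp": [-0.2,0,0],"angular": [0,0,0],"gripper": 50},
    {"dp": [-0.3,0,0],"angular": [0,0,0],"gripper": 50},
    {"dp": [-0.3,0,0],"angular": [0,0,0],"gripper": 50},
    {"dp": [-0.1,-0.3,0],"angular": [0,0,0],"gripper": 50},
    {"dp": [0,-0.3,0],"angular": [0,0,0],"gripper": 50},
    {"dp": [0,0,0],"angular": [0,0,0],"gripper": 50},
    {"dp": [0,0,0],"angular": [0,0,0],"gripper": 50}
  ]
}}

```text
clock: 18.5
position: [0.4303, 0.2452, 0.197]
ee_rot: [0.552, 0.449, 0.547, -0.441]
contact_force: [0.7, -0.3, 0.4]
width: 0.0504
```

```bash
python3 to.py .4995 .2595 .2
python3 - <<'E'
from h import *
np.set_printoptions(precision=4,suppress=True)
for n in ["scene","side","wrist"]: grab(n)
a=load("scene")["image"];b=load("side")["image"]
r=lambda i,x,y,w,h,k:cv2.resize(i[y:y+h,x:x+w],None,fx=k,fy=k,interpolation=cv2.INTER_CUBIC)
cv2.imwrite("pics/c6.png",np.vstack([np.hstack([r(a,345,125,100,75,4),r(b,235,120,100,75,4)]),r(b,235,250,200,70,4)]))
for n in ["wrist","scene","side"]:
    f=load(n);h=cv2.cvtColor(f["image"],cv2.COLOR_BGR2HSV)
    for nm,m in {"red":((h[...,0]<6)|(h[...,0]>174))&(h[...,1]>150),"blue":(h[...,0]>108)&(h[...,0]<125)&(h[...,1]>120)}.items():
        v,u=np.nonzero(m)
        if len(u)==0: continue
        P=np.array([dep(n,a,b) for a,b in zip(u,v)]);k=(P[:,2]>.09)&(P[:,2]<.105)&(P[:,0]>.4)&(P[:,0]<.6)
        if k.any(): print(n,nm,k.sum(),P[k].mean(0),P[k].max(0))
E
```

```text
clk 18.5 pos [0.4303 0.2452 0.197 ] w 0.050423071497414505 F [ 0.667  -0.2594  0.4064] zang -77.97687706990328 down [ 0.0132  0.0045 -0.9999]
dp units [-0.0165  0.589   0.0039]
turn units to vertical [ 0.     -0.0011 -0.0088]
wrist red 1149 [0.4994 0.2606 0.0968] [0.5132 0.2746 0.0992]
scene red 48 [0.5052 0.2551 0.0943] [0.5153 0.2661 0.0968]
scene blue 119 [ 0.5754 -0.2544  0.0974] [ 0.5865 -0.2415  0.1015]
side red 52 [0.4992 0.2528 0.0957] [0.5117 0.2681 0.0991]
side blue 224 [ 0.5691 -0.2587  0.0985] [ 0.584  -0.2409  0.1026]
```

View pics/c6.png

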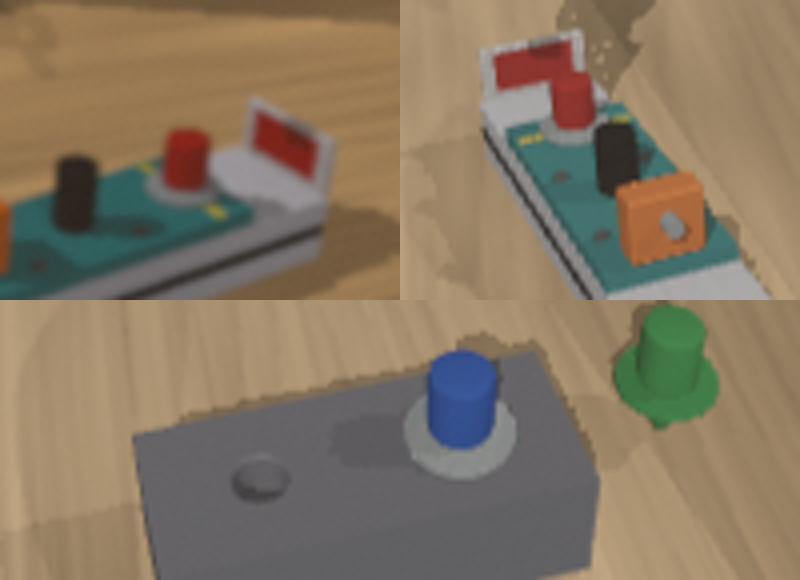

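The picture shows the red pin upright with its collar flat on the teal foot. Its head top is at 97 mm, as expected for fully home. The blue pin is still seated in the rack and the gripper is clear.

```bash
python3 -c "from rig import *; print(sign_off())"
```

```text
the job is handed in; nothing more can be done
None
```

The red pin is through both holes with its collar flat on the carriage foot. I handed the job in at about 18.6 s on the robot clock; the sign-off gave no verdict.

**What I did:** I gripped the black post and slid the carriage about 85 mm until the holes lined up. Then I took the red pin from the rack, lowered it through both holes, released it and moved the gripper clear.

**Last checks:**
- **Holes:** the wrist depth data put the two hole centres about 1.2 mm apart. That was measured before the pin went in and not measured again afterwards.
- **Red pin:** its head is at (0.499, 0.261), within about 2 mm of the rail hole. Its top is at 0.097 m, which is right for fully home, and it looks upright.
- **Blue pin:** it is still seated in the rack.
- **Robot:** the contact force is about zero and nothing is held.

**What disagreed:**
- **Post grasp:** the gripper closed up to 8 mm away from where I had aimed. The carriage may have been pushed back a few millimetres, so I set the alignment from the images instead.
- **Fixed cameras:** reading the carriage hole from one fixed camera at the assumed height came out 6–12 mm off. I relied on two-view and wrist camera values.
- **Contact on pressing:** pushing the pin home showed only about 2 N, so the seated check rests on the head height and the picture.

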